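# Ratchet the wash tub's tray up, load the jar lid, and let it down

## Task

Get the floral jar lid ready to soak: pull the lift tray of the blue wash tub up by its orange grip, click by click, until the pawl holds it on the top tooth, without hauling hard against the end stop, and let go. Set the lid of the jar that stands alone at the front, knob up, in the middle of the raised tray. Then press the red pawl pad down, no harder than it needs, until the tray with the lid has sunk right to the bottom of the tub, and let the pad spring back up; leave the jar and the other things where they are.

Things in the scene. Friction and masses are not known exactly. Their poses are not given: they have to be found in the camera images.
- stand: Fixed empty wash tub with a ratchet lift. Blue tub 168 x 168 x 59 mm; origin at the centre of its underside on the worktop. Its own x points roughly away from the robot, y to the left. The ratchet column (two aluminium cheek plates, 38 mm wide along x over both, 50 mm along y, 112 mm high) stands centred 130 mm from the origin along -y.
- lift: Moving lift: toothed steel rail, orange grip, bracket, white tray; 0.45 kg, damped vertical slide. Origin at the stand's origin when fully down, rises with it. The pawl catches it at 12, 24, 36, 48 and 60 mm up; it starts at or just above 0, 12 or 24. Raising it slowly takes 5 to 8 N, up to 15 N just before each click. With the pawl lifted it sinks by itself at 3 to 6 cm/s.
- lift_grip (a point): Centre of the orange grip, an upright block 46 mm long (stand's x), 16 mm thick (stand's y), 40 mm high; 148 mm above the lift's origin and 125 mm along -y from it. To be pinched across its 16 mm. The cheek plates below end 112 mm above the worktop.
- lift_tray (a point): Centre of the top face of the white tray, an open frame 136 x 136 mm with a 96 mm square opening into which the lid's collar hangs. 18 mm above the lift's origin, so 18 mm above the worktop when down and 78 mm on the top tooth (19 mm above the tub's rim). The bracket's upright stands 70 mm from here along -y.
- pawl: The sprung pawl lever between the cheek plates; origin at its hinge pin, 68 mm above the worktop, 142 mm along the stand's -y. Its nose rests in the teeth; its tail sticks out along -y. Pressing the tail down swings the nose out of the teeth.
- pawl_pad (a point): Centre of the top face of the red thumb pad on the pawl's tail; pad 28 x 24 mm, 83 mm above the worktop at rest, 216 mm along the stand's -y from its origin. About 11 mm down it frees the rail, at 14 mm it meets a hard stop. Pressing it takes 1 to 4 N up to there. Keep it right down while the tray sinks; let go, it springs back up.
- end_stop: Two small black rubber blocks between the cheek plates that stop the lift about 2 mm above its top tooth, just after the click.
- canister_1: White porcelain jar with blue flowers standing alone in front of the row at the back, 114 mm wide, 122 mm high, loose, origin at the centre of its underside. At the start the lid sits on it.
- lid_mid (a point): Middle of the porcelain lid (119 mm wide, 65 mm high over all, 0.16 kg, loose, blue and violet flowers), half-way up on its axis. Its round knob, 24 mm thick and 18 mm high, is centred 21.5 mm above this point; the dome round its foot rises to 11 mm above this point; the underside of its flange, on which it rests, lies 22.5 mm below this point, its inner collar reaches 10 mm lower.
- burner_cap_1: Black burner cap 87 mm wide, 9 mm high, a bystander; origin under its centre.
- phone: Closed black phone 46 x 95 x 19 mm, a bystander; origin under its centre.

How it is judged (in metres and radians):
On the way, in this order (a step that is already met when the one before it is completed fails the run):
1. the tray hangs on the top tooth, held by the pawl, the robot's fingers off the lift (z of lift_tray in the frame of stand above 0.0765 m and contact force between the fingers and lift below 0.05 N), for 0.3 s.
2. the lid rests knob up in the middle of the raised tray, let go (z of lift_tray in the frame of stand above 0.0765 m and contact force between the fingers and canister_lid_1 below 0.05 N and horizontal distance between lid_mid and lift_tray below 0.015 m and z of lid_mid in the frame of lift between 0.0365 and 0.0445 m and angle between lid_mid's own z axis and vertical below 0.1 rad), for 0.3 s.
At the end, for the whole second after the job is handed in: The tray is fully down in the tub (within 4 mm), the lid rests knob up on it within 15 mm of its middle, level and still, and the pawl pad has sprung back up (within 4 mm) (z of lift_tray in the frame of stand below 0.022 m and horizontal distance between lid_mid and lift_tray below 0.015 m and z of lid_mid in the frame of lift between 0.0365 and 0.0445 m and angle between lid_mid's own z axis and vertical below 0.1 rad and z of pawl_pad in the frame of stand above 0.079 m and linear speed of canister_lid_1 below 0.01 m/s); the robot touches nothing.
It fails at once if the lift is hauled against its end stop with more than 12 N (contact force between end_stop and anything else above 12 N).
It fails at once if the pawl is pressed with more than 12 N (contact force between the fingers and pawl above 12 N).
It fails at once if the lid is dropped (falls loose faster than 0.4 m/s) (contact force between the fingers and canister_lid_1 below 0.05 N and linear speed of canister_lid_1 above 0.4 m/s).
It fails at once if the jar is tipped or pushed more than 30 mm, or the burner cap or phone more than 20 mm (distance of canister_1 from where it was at the start of the episode above 0.03 m or angle between canister_1's own z axis and vertical above 0.3 rad or distance of any of burner_cap_1, phone from where it was at the start of the episode above 0.02 m).
It also fails if it takes over 72 s, if anything falls off the work surface, if the arm or the gripper's body presses on something with over 40 N, if the wrist force passes 120 N, or if a joint passes its speed limit or range.

## Robot

A 7-joint arm with a two-finger parallel gripper is mounted at the origin on a cart in front of the work surface, level with it; the furniture and walls round the work are solid. World frame = base frame: x ahead of the robot, y to its left, z up, the work surface at z = 0. Lengths are in m, angles in degrees, forces in N, time in s.
With the tool pointing down it reaches from about 0.425 to 0.875 m from the base axis. Payload 4.7 kg.
Tool frame: the origin (TCP) lies between the finger pads; the fingertips stand 17 mm ahead of it and the grasp point (between the pads) lies 2 mm behind it; z points along the fingers, y is the line along which they close (so a half turn about z gives the same grasp; the last joint's range is limited). The gripper opens to 87 mm and grips with 3 to 60 N. Pads are 19 mm wide; open, the fingers measure 117 mm over their backs; the gripper's body (75 mm by 190 mm) begins 51 mm behind the grasp point.
Start: joints at [67.042, 18.392, -4.016, 83.108, 1.295, 78.541, -3.26], TCP at [0.262, -0.595, 0.24] pointing down, gripper open.
Joint ranges: [-163.93, 163.93], [-17.29, 119.83], [-79.2, 71.16], [3.27, 140.29], [-89.18, 269.18], [5.43, 117.66], [-154.24, 154.24]. Speed limits (degrees/s): [147.25, 147.25, 180, 180, 180, 180, 180].

## Interface

Orientations are given as [roll, pitch, yaw] about the fixed x, y, z axes, in that order (R = Rz(yaw) Ry(pitch) Rx(roll)).
In Python, from cell import env, cams gives the robot as it stands.
- The arm moves only by the shell command python3 -m pendant 'ROWS' [FORCE]. ROWS is JSON, a list of rows, each an object of numbers: "tx", "ty", "tz": the shift along the tool's x, y, z each as a share of 0.05 m, from -1 to 1; "spin": the turn about the tool's z as a share of 4 degrees, from -1 to 1; "claw": the closure, from 0 (fully open) to 1 (shut). A call has 1 to 10 rows; each row shifts and turns the commanded pose from where the row before left it, along the tool's axes as they then stand; what a row does not reach is not made up. A row lasts 1/8 s, in which the tool goes at most 62.5 mm and 10.7 degrees, less where a joint would pass 70% of its speed; a pose out of reach is approached as far as the arm can. A call with a number of a shift or a turn outside -1 to 1 is refused whole. A call with a gripper value outside its range is refused whole. The fingers move at their own pace and stop on an object; FORCE is the grip in N (left out, the last holds). Time passes only in rows, so rows that do not move let the fingers close. It gives the time, the measured TCP pose, the force, the opening and the grip force at its end, in the units of the state.
- env.get_obs(): the state, without advancing time (a new reading comes with each control period).
- cams.read_camera(name): name is "scene" or "top" or "wrist"; returns the picture (400x640x3 uint8, red, green, blue); there is no depth.
- cams.camera_info(name): a dict with "fx", "fy", "cx", "cy" (pixels), "k1" (the pictures are not rectified: a ray, as slopes to the right and down, at radius r is drawn at 1 + k1 r^2 times it, then the intrinsics apply), "rvec" (rotation vector, rad) and "tvec" (3), from world to camera coordinates, as OpenCV has them. Camera axes: x right, y down, z forward; pixel columns grow to the right and rows downward; lengths in m; the calibration is good to about 2 mm. A picture is of the moment at which its call begins: read the wrist's pose just before it. camera_info takes no time and is no camera call; for the wrist camera it gives the pose at the moment of the call.
- env.sign_off(): hands the job in; it is judged then, once.
The state is a dict: "time_s": time; "qpos": joint angles; "joint_velocities": joint speeds; "effort": joint torques, N m; "tool_pos": TCP position; "tool_rot": TCP orientation; "force": force on the tool from outside, world axes, zero at the start; "wrist_torque": the same for the moment, N m; "grip_width": finger opening in m; "grasp_force": force on a finger pad.
Only numpy, scipy, OpenCV 4.12 (cv2) and the standard library are available. Lean on these libraries where they do the work, as an engineer would, in place of code of your own. Each camera call takes 0.05 s, during which the arm holds its last target. There are 200 camera calls.

## Working session

There is one attempt and no reset: what is moved stays moved. The work goes in short steps, Python scripts to look and compute and a shell command to move; the robot and the scene stay as the last step left them, time stands still between calls to the robot, and variables do not carry over. Pictures are saved under pics/ and viewed, at most 10 in all, crops included, and the job is handed in when it is done.

```bash
ls; mkdir -p pics; python3 - <<'E'
from cell import env,cams
import cv2
print(env.get_obs())
for n in ["scene","top"]:
    print(n,cams.camera_info(n))
    cv2.imwrite(f"pics/{n}0.png",cams.read_camera(n)[:,:,::-1])
E
```

```text
pics
{'time_s': 0.0, 'qpos': array([67.04300971, 18.44051882, -4.0154117 , 83.17678112,  1.29518741,
       78.53936516, -3.26197457]), 'joint_velocities': array([ 0.1000181 , -0.06691253, -0.03837102, -0.14035806,  0.04369529,
       -0.05266565, -0.0642447 ]), 'effort': array([-5.03824904e-04, -4.91292679e+01, -4.04128404e-01, -3.12524593e+01,
       -6.39816304e-02,  4.37782297e-02,  1.80176758e-04]), 'tool_pos': array([ 0.26167929, -0.59442174,  0.23842845]), 'tool_rot': array([-1.79888589e+02,  5.98515664e-03,  2.37647366e+01]), 'force': array([-0.76815977, -0.46557237,  0.24275768]), 'wrist_torque': array([ 0.00113322, -0.01311925,  0.04166021]), 'grasp_force': 0.0, 'grip_width': 0.0867013712118149}
scene {'fx': 487.9185152935254, 'fy': 487.9185152935254, 'cx': 314.5524570869202, 'cy': 201.74852709846016, 'k1': -0.14960094927837322, 'rvec': array([ 1.30882371, -2.0235198 ,  1.06891639]), 'tvec': array([0.39157717, 0.33635782, 0.99392663])}
top {'fx': 375.48296018217405, 'fy': 375.48296018217405, 'cx': 311.06874892201074, 'cy': 194.95647171376413, 'k1': -0.06024332920286438, 'rvec': array([ 2.12622799, -2.16201477,  0.21363326]), 'tvec': array([0.16180952, 0.5303396 , 1.11751711])}
```

View pics/scene0.png

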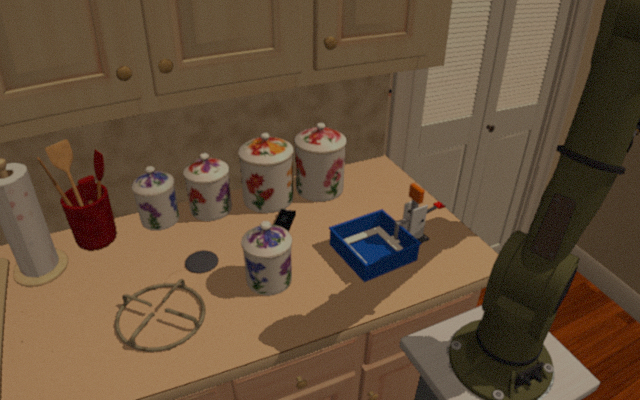

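View pics/top0.png

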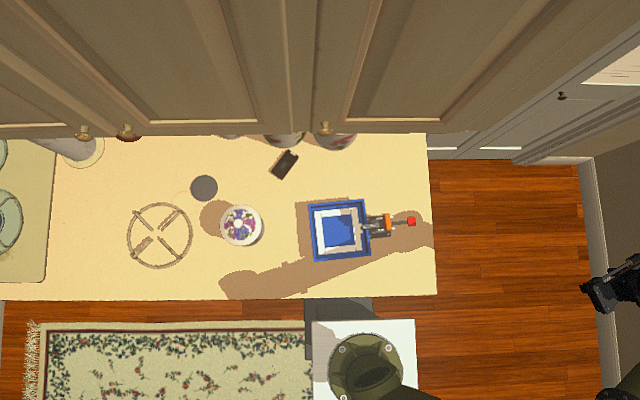

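The scene view shows the jar with lid at (268,255), the tub at (374,243), the grip at (416,193) and the pad at (438,206). In the top view they are the lid (241,226), the tub (340,230), the grip (381,223) and the pad (411,221).

```bash
cat > h.py <<'E'
import numpy as np,cv2
from cell import env,cams
def ray(ci,uv):
    K=np.array([[ci['fx'],0,ci['cx']],[0,ci['fy'],ci['cy']],[0,0,1.]])
    p=cv2.undistortPoints(np.array(uv,float).reshape(1,1,2),K,np.array([ci['k1'],0,0,0,0.]))[0,0]
    R=cv2.Rodrigues(ci['rvec'])[0]
    d=R.T@np.array([*p,1]); return -R.T@ci['tvec'],d/np.linalg.norm(d)
def plane(ci,uv,z):
    o,d=ray(ci,uv); return o+d*(z-o[2])/d[2]
def tri(rays):
    A=sum(np.eye(3)-np.outer(d,d) for o,d in rays); b=sum((np.eye(3)-np.outer(d,d))@o for o,d in rays)
    x=np.linalg.solve(A,b); return x,[np.linalg.norm((np.eye(3)-np.outer(d,d))@(x-o)) for o,d in rays]
def mask(im,lo,hi,box):
    m=cv2.inRange(cv2.cvtColor(im,cv2.COLOR_RGB2HSV),np.array(lo),np.array(hi))
    k=np.zeros_like(m); x0,y0,x1,y1=box; k[y0:y1,x0:x1]=m[y0:y1,x0:x1]; return k
def big(m):
    n,l,s,c=cv2.connectedComponentsWithStats(m); i=1+np.argmax(s[1:,4]); return (l==i).astype(np.uint8),s[i],c[i]
E
python3 - <<'E'
from h import *
I={n:cv2.imread(f"pics/{n}0.png")[:,:,::-1].copy() for n in("scene","top")}
C={n:cams.camera_info(n) for n in I}
box={"scene":(310,170,460,290),"top":(300,190,430,270)}
for nm,lo,hi in [("orange",(6,150,120),(18,255,255)),("red",(0,170,120),(4,255,255))]:
    rs=[]
    for n in I:
        m,s,c=big(mask(I[n],lo,hi,box[n])); print(nm,n,s,c.round(1)); rs.append(ray(C[n],c))
    print(tri(rs))
m=mask(I["top"],(100,120,40),(130,255,255),box["top"]); 
m=cv2.morphologyEx(m,cv2.MORPH_CLOSE,np.ones((5,5),np.uint8))
m,s,c=big(m); cn=cv2.findContours(m,cv2.RETR_EXTERNAL,cv2.CHAIN_APPROX_NONE)[0][0]
P=np.array([plane(C["top"],p[0],0.059)[:2] for p in cn]).astype(np.float32)
print("tub rect",cv2.minAreaRect(P*1000),s)
# lid
for n,z in (("scene",0),("top",0)):
    b=(225,200,310,320) if n=="scene" else (210,195,275,260)
    cv2.imwrite(f"pics/c_{n}.png",cv2.resize(I[n][b[1]:b[3],b[0]:b[2],::-1],None,fx=5 if n=="scene" else 6,fy=5 if n=="scene" else 6,interpolation=cv2.INTER_CUBIC)[:600])
a=cv2.resize(I["top"][190:270,300:430,::-1],None,fx=6,fy=6,interpolation=cv2.INTER_CUBIC)
cv2.imwrite("pics/c_tub.png",a)
A=cv2.imread("pics/c_scene.png");B=cv2.imread("pics/c_top.png")
W=np.zeros((600,800,3),np.uint8);W[:600,:min(425,A.shape[1])]=A[:,:425];B=B[:,:375];W[:B.shape[0],425:]=B[:,:375];cv2.imwrite("pics/lid.png",W)
E
```

```text
orange scene [410 183  15  10  61] [417.6 187.5]
orange top [384 214   8  17  95] [387.5 221.8]
(array([ 0.43315083, -0.05385729,  0.16509512]), [np.float64(0.0016645199496079265), np.float64(0.0016645199496078823)])
red scene [435 202   7   6  25] [437.9 204. ]
red top [408 217   8   9  63] [411.1 221. ]
(array([ 0.44326973, -0.14319054,  0.08202805]), [np.float64(0.00020697031137636185), np.float64(0.00020697031137635336)])
tub rect ((424.5376281738281, 70.57775115966797), (170.42503356933594, 171.97300720214844), 5.073216438293457) [ 308  199   63   62 1050]
```

View pics/lid.png

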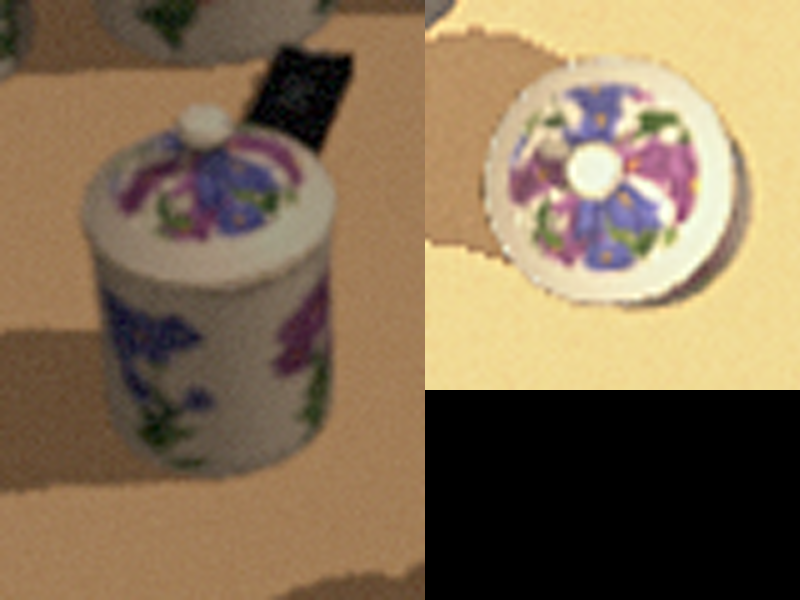

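View pics/c_tub.png

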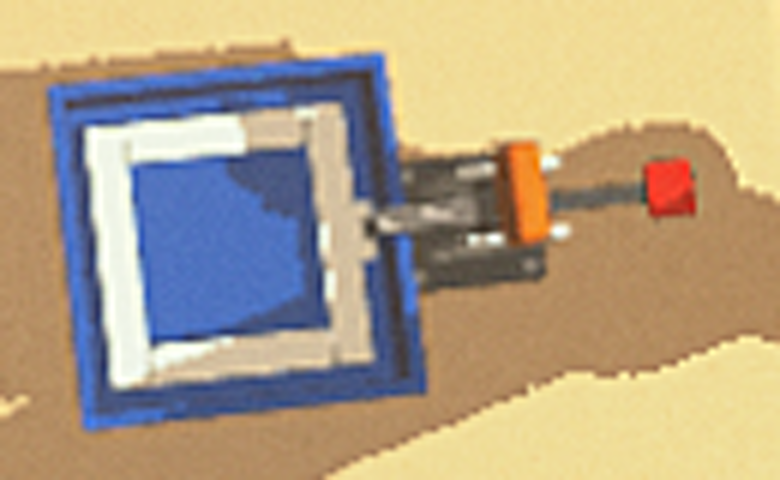

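The lid knob is at about (266,225) in the scene view and (238,223) in the top view. The tub crop shows the yaw at about 5°, with the grip clear on both sides.

```bash
python3 - <<'E'
from h import *
C={n:cams.camera_info(n) for n in("scene","top")}
print("knob",tri([ray(C["scene"],(265.8,225.2)),ray(C["top"],(238.3,223.3))]))
# grip height: 4 top-face corners from tub crop: x=300+u/6
for z in (.168,.18,.192,.204):
    q=[plane(C["top"],(300+u/6,190+v/6),z) for u,v in((497,143),(540,143),(548,240),(512,243))]
    q=np.array(q); print(z,q.mean(0).round(4),np.linalg.norm(q[0]-q[3]).round(4))
# tray outer corners
for z in (.018,.030,.042):
    q=np.array([plane(C["top"],(300+u/6,190+v/6),z) for u,v in((84,124),(344,102),(374,360),(112,388))])
    print(z,q.mean(0).round(4),[np.linalg.norm(q[i]-q[i-1]).round(4) for i in range(4)])
E
```

```text
knob (array([0.43601764, 0.35505597, 0.16856931]), [np.float64(0.00041220851548172995), np.float64(0.00041220851548172166)])
0.168 [ 0.4331 -0.0514  0.168 ] 0.0462
0.18 [ 0.4319 -0.0486  0.18  ] 0.0456
0.192 [ 0.4308 -0.0458  0.192 ] 0.0451
0.204 [ 0.4296 -0.043   0.204 ] 0.0445
0.018 [0.424  0.0699 0.018 ] [np.float64(0.1374), np.float64(0.1374), np.float64(0.1352), np.float64(0.1363)]
0.03 [0.4231 0.0711 0.03  ] [np.float64(0.136), np.float64(0.136), np.float64(0.1338), np.float64(0.1349)]
0.042 [0.4222 0.0723 0.042 ] [np.float64(0.1346), np.float64(0.1346), np.float64(0.1324), np.float64(0.1335)]
```

```bash
python3 -m pendant '[{"spin":1},{"spin":1},{"spin":1},{"spin":1},{"spin":0.7},{}]'
```

```text
invalid input at $[0]: expected keys tx, ty, tz, spin, claw
```

```bash
python3 -m pendant '[{"tx":0,"ty":0,"tz":0,"spin":1,"claw":0},{"tx":0,"ty":0,"tz":0,"spin":1,"claw":0},{"tx":0,"ty":0,"tz":0,"spin":1,"claw":0},{"tx":0,"ty":0,"tz":0,"spin":1,"claw":0},{"tx":0,"ty":0,"tz":0,"spin":0.7,"claw":0},{"tx":0,"ty":0,"tz":0,"spin":0,"claw":0}]' 30
```

```text
time_s: 0.85
tool_pos: [0.2618, -0.5947, 0.239]
tool_rot: [-180.0, 0.0, 5.0]
force: [-0.2, -1.0, 0.2]
grip_width: 0.087
grasp_force: 0.0
```

```bash
python3 -m pendant '[{"tx":0.6,"ty":-1,"tz":0,"spin":0,"claw":0},{"tx":0.6,"ty":-1,"tz":0,"spin":0,"claw":0},{"tx":0.6,"ty":-1,"tz":0,"spin":0,"claw":0},{"tx":0.6,"ty":-1,"tz":0,"spin":0,"claw":0},{"tx":0.6,"ty":-1,"tz":0,"spin":0,"claw":0},{"tx":0.6,"ty":-1,"tz":0,"spin":0,"claw":0},{"tx":0.6,"ty":-1,"tz":0,"spin":0,"claw":0},{"tx":0.18,"ty":-1,"tz":0,"spin":0,"claw":0},{"tx":0,"ty":-1,"tz":0,"spin":0,"claw":0},{"tx":0,"ty":0,"tz":0,"spin":0,"claw":0}]'
python3 - <<'E'
from h import *
ci=cams.camera_info("wrist");im=cams.read_camera("wrist")
cv2.imwrite("pics/w1.png",im[:,:,::-1]); print(ci)
for nm,lo,hi in [("orange",(6,150,120),(18,255,255)),("red",(0,170,120),(4,255,255))]:
    m,s,c=big(mask(im,lo,hi,(0,0,640,400))); print(nm,s,c.round(1),plane(ci,c,.168 if nm=="orange" else .083))
E
```

```text
time_s: 2.1
tool_pos: [0.4413, -0.1234, 0.2398]
tool_rot: [180.0, -0.0, 5.4]
force: [-0.6, -1.1, 0.2]
grip_width: 0.0869
grasp_force: 0.0
{'fx': 327.99799160653913, 'fy': 327.99799160653913, 'cx': 321.8048049122417, 'cy': 203.31641229904452, 'k1': -0.012694954051541004, 'rvec': array([-2.16475779,  1.9672586 ,  0.271262  ]), 'tvec': array([-0.16453056,  0.37845873,  0.5069537 ])}
orange [  406    11   234   260 40617] [521.2 139. ] [ 0.51040666 -0.24751576  0.168     ]
red [331 177  25  28 652] [342.7 190.8] [ 0.44462512 -0.14244877  0.083     ]
```

View pics/w1.png

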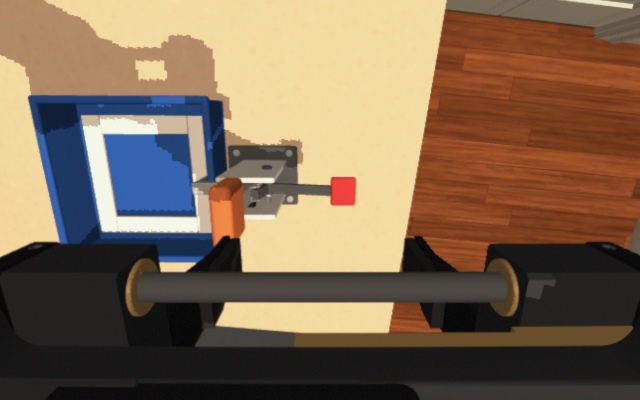

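The grip shows in the wrist view at (213–243, 180–245) and the pad at (343,191), about (0.444,-0.143). Both agree with the earlier measurements.

```bash
python3 -m pendant '[{"tx":0,"ty":-0.7,"tz":0,"spin":0,"claw":0},{"tx":0,"ty":-0.7,"tz":0,"spin":0,"claw":0},{"tx":0,"ty":0,"tz":0,"spin":0,"claw":0},{"tx":0,"ty":0,"tz":0,"spin":0,"claw":0}]'
python3 - <<'E'
from h import *
ci=cams.camera_info("wrist");im=cams.read_camera("wrist")
cv2.imwrite("pics/w2.png",im[:,:,::-1]); o=env.get_obs(); print(o['tool_pos'],o['tool_rot'])
E
```

```text
time_s: 2.65
tool_pos: [0.4351, -0.0597, 0.2395]
tool_rot: [180.0, 0.0, 4.9]
force: [0.4, -0.7, 0.3]
grip_width: 0.087
grasp_force: 0.0
[ 0.43510991 -0.05973362  0.23945899] [1.79981836e+02 7.41742449e-03 4.83018772e+00]
```

View pics/w2.png

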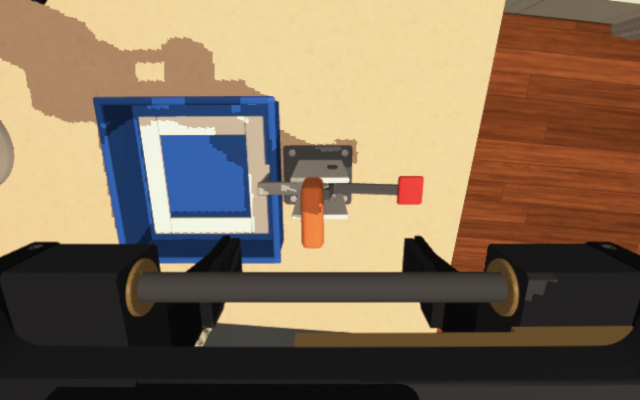

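The grip spans (301–324, 178–248), slightly left of the finger midpoint at u≈322.

```bash
python3 - <<'E'
from h import *
ci=cams.camera_info("wrist")
for uv in((313,182),(312,248),(301,225),(324,225)): print(uv,plane(ci,uv,.168).round(4),plane(ci,uv,.13).round(4))
E
python3 -m pendant '[{"tx":0,"ty":-0.14,"tz":0.4,"spin":0,"claw":0},{"tx":0,"ty":0,"tz":0.4,"spin":0,"claw":0},{"tx":0,"ty":0,"tz":0.2,"spin":0,"claw":0},{"tx":0,"ty":0,"tz":0.0,"spin":0,"claw":0}]'
```

```text
(313, 182) [ 0.4625 -0.0509  0.168 ] [ 0.4544 -0.0506  0.13  ]
(312, 248) [ 0.4145 -0.0539  0.168 ] [ 0.3979 -0.0541  0.13  ]
(301, 225) [ 0.4312 -0.0449  0.168 ] [ 0.4175 -0.0435  0.13  ]
(324, 225) [ 0.4326 -0.0609  0.168 ] [ 0.4191 -0.0624  0.13  ]
time_s: 3.2
tool_pos: [0.4341, -0.0517, 0.189]
tool_rot: [-180.0, 0.1, 4.9]
force: [-0.3, 0.3, 0.6]
grip_width: 0.0872
grasp_force: 0.0
```

```bash
python3 -m pendant '[{"tx":0,"ty":0.02,"tz":0.4,"spin":0,"claw":0},{"tx":0,"ty":0,"tz":0.38,"spin":0,"claw":0},{"tx":0,"ty":0,"tz":0,"spin":0,"claw":0.5},{"tx":0,"ty":0,"tz":0,"spin":0,"claw":1},{"tx":0,"ty":0,"tz":0,"spin":0,"claw":1},{"tx":0,"ty":0,"tz":0,"spin":0,"claw":1},{"tx":0,"ty":0,"tz":0,"spin":0,"claw":1},{"tx":0,"ty":0,"tz":0,"spin":0,"claw":1}]' 40
```

```text
time_s: 4.2
tool_pos: [0.4346, -0.0519, 0.1506]
tool_rot: [180.0, -0.0, 5.0]
force: [-0.2, 0.1, -0.1]
grip_width: 0.035
grasp_force: 0.0
```

```bash
python3 -m pendant '[{"tx":0,"ty":0,"tz":0,"spin":0,"claw":1},{"tx":0,"ty":0,"tz":0,"spin":0,"claw":1},{"tx":0,"ty":0,"tz":0,"spin":0,"claw":1},{"tx":0,"ty":0,"tz":0,"spin":0,"claw":1},{"tx":0,"ty":0,"tz":0,"spin":0,"claw":1},{"tx":0,"ty":0,"tz":0,"spin":0,"claw":1}]'
```

```text
time_s: 4.95
tool_pos: [0.4346, -0.0527, 0.1505]
tool_rot: [179.9, -0.0, 4.9]
force: [1.2, -5.3, -1.9]
grip_width: 0.0157
grasp_force: 40.0
```

```bash
python3 -m pendant '[{"tx":0,"ty":0,"tz":-0.06,"spin":0,"claw":1},{"tx":0,"ty":0,"tz":-0.06,"spin":0,"claw":1},{"tx":0,"ty":0,"tz":-0.06,"spin":0,"claw":1},{"tx":0,"ty":0,"tz":-0.06,"spin":0,"claw":1},{"tx":0,"ty":0,"tz":-0.06,"spin":0,"claw":1},{"tx":0,"ty":0,"tz":-0.06,"spin":0,"claw":1},{"tx":0,"ty":0,"tz":-0.06,"spin":0,"claw":1},{"tx":0,"ty":0,"tz":-0.06,"spin":0,"claw":1}]'
python3 -m pendant '[{"tx":0,"ty":0,"tz":-0.06,"spin":0,"claw":1},{"tx":0,"ty":0,"tz":-0.06,"spin":0,"claw":1},{"tx":0,"ty":0,"tz":-0.06,"spin":0,"claw":1},{"tx":0,"ty":0,"tz":-0.06,"spin":0,"claw":1},{"tx":0,"ty":0,"tz":-0.06,"spin":0,"claw":1},{"tx":0,"ty":0,"tz":-0.06,"spin":0,"claw":1},{"tx":0,"ty":0,"tz":-0.06,"spin":0,"claw":1},{"tx":0,"ty":0,"tz":0,"spin":0,"claw":1}]'
```

```text
time_s: 5.95
tool_pos: [0.4345, -0.0526, 0.1714]
tool_rot: [-180.0, -0.0, 4.9]
force: [9.4, -6.0, -19.6]
grip_width: 0.0155
grasp_force: 40.0
time_s: 6.95
tool_pos: [0.4345, -0.0526, 0.1936]
tool_rot: [180.0, 0.0, 4.9]
force: [6.5, -5.9, -13.2]
grip_width: 0.0156
grasp_force: 40.0
```

```bash
python3 -m pendant '[{"tx":0,"ty":0,"tz":-0.06,"spin":0,"claw":1},{"tx":0,"ty":0,"tz":-0.06,"spin":0,"claw":1},{"tx":0,"ty":0,"tz":-0.06,"spin":0,"claw":1},{"tx":0,"ty":0,"tz":-0.04,"spin":0,"claw":1},{"tx":0,"ty":0,"tz":0,"spin":0,"claw":1},{"tx":0,"ty":0,"tz":0,"spin":0,"claw":1}]'
python3 -m pendant '[{"tx":0,"ty":0,"tz":-0.02,"spin":0,"claw":1},{"tx":0,"ty":0,"tz":-0.02,"spin":0,"claw":1},{"tx":0,"ty":0,"tz":0,"spin":0,"claw":1}]'
```

```text
time_s: 7.7
tool_pos: [0.4345, -0.0527, 0.2047]
tool_rot: [180.0, 0.0, 4.9]
force: [4.7, -6.5, -11.1]
grip_width: 0.0162
grasp_force: 40.0
time_s: 8.07
tool_pos: [0.4346, -0.0527, 0.207]
tool_rot: [180.0, 0.0, 4.9]
force: [3.1, -5.8, -8.9]
grip_width: 0.0156
grasp_force: 40.0
```

```bash
python3 -m pendant '[{"tx":0,"ty":0,"tz":-0.01,"spin":0,"claw":1},{"tx":0,"ty":0,"tz":-0.01,"spin":0,"claw":1},{"tx":0,"ty":0,"tz":0,"spin":0,"claw":1}]'
```

```text
time_s: 8.45
tool_pos: [0.4346, -0.0526, 0.2086]
tool_rot: [180.0, 0.0, 4.9]
force: [2.4, -5.5, -5.3]
grip_width: 0.0156
grasp_force: 40.0
```

```bash
python3 -m pendant '[{"tx":0,"ty":0,"tz":-0.01,"spin":0,"claw":1},{"tx":0,"ty":0,"tz":-0.01,"spin":0,"claw":1},{"tx":0,"ty":0,"tz":0,"spin":0,"claw":1}]';python3 -m pendant '[{"tx":0,"ty":0,"tz":-0.01,"spin":0,"claw":1},{"tx":0,"ty":0,"tz":0,"spin":0,"claw":1}]'
```

```text
time_s: 8.82
tool_pos: [0.4346, -0.0526, 0.2098]
tool_rot: [180.0, 0.0, 4.9]
force: [1.8, -5.0, -4.6]
grip_width: 0.0159
grasp_force: 40.0
time_s: 9.07
tool_pos: [0.4346, -0.0526, 0.2105]
tool_rot: [179.9, 0.0, 4.9]
force: [2.4, -5.4, -3.4]
grip_width: 0.0158
grasp_force: 40.0
```

```bash
python3 -m pendant '[{"tx":0,"ty":0,"tz":-0.01,"spin":0,"claw":1},{"tx":0,"ty":0,"tz":0,"spin":0,"claw":1}]';python3 -m pendant '[{"tx":0,"ty":0,"tz":-0.01,"spin":0,"claw":1},{"tx":0,"ty":0,"tz":0,"spin":0,"claw":1}]'
```

```text
time_s: 9.32
tool_pos: [0.4346, -0.0527, 0.2111]
tool_rot: [179.9, 0.0, 4.9]
force: [2.6, -4.8, -4.4]
grip_width: 0.0159
grasp_force: 40.0
time_s: 9.57
tool_pos: [0.4346, -0.0527, 0.2114]
tool_rot: [179.9, 0.0, 4.9]
force: [2.8, -4.6, -4.7]
grip_width: 0.0156
grasp_force: 40.0
```

```bash
python3 -m pendant '[{"tx":0,"ty":0,"tz":0.02,"spin":0,"claw":1},{"tx":0,"ty":0,"tz":0.02,"spin":0,"claw":1},{"tx":0,"ty":0,"tz":0,"spin":0,"claw":1}]'
```

```text
time_s: 9.95
tool_pos: [0.4346, -0.0527, 0.2102]
tool_rot: [179.9, -0.0, 4.9]
force: [0.8, -5.5, 0.5]
grip_width: 0.0158
grasp_force: 40.0
```

```bash
python3 -m pendant '[{"tx":0,"ty":0,"tz":0,"spin":0,"claw":0.4},{"tx":0,"ty":0,"tz":0,"spin":0,"claw":0.4},{"tx":0,"ty":0,"tz":0,"spin":0,"claw":0.4},{"tx":0,"ty":0,"tz":0,"spin":0,"claw":0.4},{"tx":0,"ty":0,"tz":0,"spin":0,"claw":0.4},{"tx":0,"ty":0,"tz":-0.5,"spin":0,"claw":0.4},{"tx":0,"ty":0,"tz":-1,"spin":0,"claw":0.4},{"tx":0,"ty":0,"tz":-0.7,"spin":0,"claw":0.4},{"tx":0,"ty":0,"tz":0,"spin":0,"claw":0.4},{"tx":0,"ty":0,"tz":0,"spin":0,"claw":0.4}]'
python3 - <<'E'
from h import *
C={};rs=[]
for n,b in (("scene",(310,150,460,290)),("top",(300,190,430,270))):
    ci=cams.camera_info(n);im=cams.read_camera(n);cv2.imwrite(f"pics/{n}1.png",im[:,:,::-1])
    try:
        m,s,c=big(mask(im,(6,150,120),(18,255,255),b));print(n,s,c);rs.append(ray(ci,c))
    except Exception as e: print(e)
if len(rs)==2: print(tri(rs))
ci=cams.camera_info("wrist");im=cams.read_camera("wrist");cv2.imwrite("pics/w3.png",im[:,:,::-1])
m,s,c=big(mask(im,(6,150,120),(18,255,255),(100,20,420,300)));print("wrist",s,c)
for uv in((s[0],c[1]),(s[0]+s[2],c[1])): print(plane(ci,uv,.228))
W=np.vstack([cv2.imread("pics/scene1.png")[150:300,240:520],cv2.imread("pics/top1.png")[150:300,180:460]])
cv2.imwrite("pics/v1.png",np.hstack([cv2.resize(W,None,fx=1.6,fy=1.6)[:480],cv2.resize(cv2.imread("pics/w3.png")[:300,100:500],(352,264)).repeat(1,0) if 0 else np.zeros((480,1,3),np.uint8)]))
E
```

```text
time_s: 11.2
tool_pos: [0.4342, -0.0519, 0.3193]
tool_rot: [-180.0, 0.1, 5.0]
force: [0.1, -0.7, -0.7]
grip_width: 0.0524
grasp_force: 0.0
scene [414 163  13  10  54] [420.35185185 167.68518519]
attempt to get argmax of an empty sequence
wrist [ 313  172   21   65 1237] [323.37025061 204.40824576]
[ 0.43991585 -0.04402567  0.228     ]
[ 0.44128689 -0.05969159  0.228     ]
```

```bash
python3 - <<'E'
from h import *
print(env.get_obs()['qpos'].round(1))
ci=cams.camera_info("scene")
for z in(.194,.206,.218,.23):
    q=plane(ci,(420.35,167.7),z); print(z,q.round(4))
E
```

```text
[ 35.1  -9.2 -27.8 102.8  -4.3  85.5 -77. ]
0.194 [ 0.4738 -0.0882  0.194 ]
0.206 [ 0.4574 -0.075   0.206 ]
0.218 [ 0.441  -0.0618  0.218 ]
0.23 [ 0.4245 -0.0486  0.23  ]
```

```bash
python3 -m pendant '[{"tx":0.1,"ty":-0.9,"tz":0,"spin":-1,"claw":0.2},{"tx":0.15,"ty":-0.9,"tz":0,"spin":0,"claw":0.2},{"tx":0.1,"ty":-0.9,"tz":0,"spin":0,"claw":0.2},{"tx":0.1,"ty":-0.9,"tz":0,"spin":0,"claw":0.2},{"tx":0.1,"ty":-0.9,"tz":0,"spin":0,"claw":0.2},{"tx":0.1,"ty":-0.9,"tz":0,"spin":0,"claw":0.2},{"tx":0.1,"ty":-0.9,"tz":0,"spin":0,"claw":0.2},{"tx":0.05,"ty":-0.9,"tz":0,"spin":0,"claw":0.2},{"tx":0,"ty":-0.9,"tz":0,"spin":0,"claw":0.2},{"tx":0,"ty":0,"tz":0,"spin":0,"claw":0.2}]'
python3 -m pendant '[{"tx":0,"ty":0,"tz":0,"spin":-1,"claw":0.2},{"tx":0,"ty":0,"tz":0,"spin":-1,"claw":0.2},{"tx":0,"ty":0,"tz":0,"spin":-1,"claw":0.2},{"tx":0,"ty":0,"tz":0,"spin":-1,"claw":0.2},{"tx":0,"ty":0,"tz":0,"spin":-1,"claw":0.2},{"tx":0,"ty":0,"tz":0,"spin":-1,"claw":0.2},{"tx":0,"ty":0,"tz":0,"spin":-1,"claw":0.2},{"tx":0,"ty":0,"tz":0,"spin":-1,"claw":0.2},{"tx":0,"ty":0,"tz":0,"spin":-1,"claw":0.2},{"tx":0,"ty":0,"tz":0,"spin":-1,"claw":0.2}]'
python3 -m pendant '[{"tx":0,"ty":0,"tz":0,"spin":-1,"claw":0.2},{"tx":0,"ty":0,"tz":0,"spin":-1,"claw":0.2},{"tx":0,"ty":0,"tz":0,"spin":-1,"claw":0.2},{"tx":0,"ty":0,"tz":0,"spin":-1,"claw":0.2},{"tx":0,"ty":0,"tz":0,"spin":-1,"claw":0.2},{"tx":0,"ty":0,"tz":0,"spin":-1,"claw":0.2},{"tx":0,"ty":0,"tz":0,"spin":-1,"claw":0.2},{"tx":0,"ty":0,"tz":0,"spin":-1,"claw":0.2},{"tx":0,"ty":0,"tz":0,"spin":-1,"claw":0.2},{"tx":0,"ty":0,"tz":0,"spin":-1,"claw":0.2}]'
```

```text
time_s: 12.6
tool_pos: [0.4114, 0.358, 0.319]
tool_rot: [-179.8, 0.2, 9.4]
force: [0.1, 0.8, -0.1]
grip_width: 0.0698
grasp_force: 0.0
time_s: 13.85
tool_pos: [0.4146, 0.3529, 0.3193]
tool_rot: [180.0, 0.1, 49.0]
force: [-1.0, -0.8, -0.1]
grip_width: 0.0697
grasp_force: 0.0
time_s: 15.1
tool_pos: [0.4146, 0.3529, 0.3192]
tool_rot: [-180.0, 0.1, 89.0]
force: [-0.4, -0.1, -0.9]
grip_width: 0.0696
grasp_force: 0.0
```

```bash
python3 -m pendant '[{"tx":0,"ty":0,"tz":0,"spin":-1,"claw":0.2},{"tx":0,"ty":0,"tz":0,"spin":-0.5,"claw":0.2},{"tx":0,"ty":0,"tz":0,"spin":0,"claw":0.2},{"tx":0,"ty":0,"tz":0,"spin":0,"claw":0.2}]'
python3 - <<'E'
from h import *
ci=cams.camera_info("wrist");im=cams.read_camera("wrist");cv2.imwrite("pics/w4.png",im[:,:,::-1])
o=env.get_obs();print(o['qpos'].round(1))
ci=cams.camera_info("wrist")
p=np.array([.436,.355,.168]);R=cv2.Rodrigues(ci['rvec'])[0];q=R@p+ci['tvec'];print(q[:2]/q[2]*ci['fx']+[ci['cx'],ci['cy']],q)
E
```

```text
time_s: 15.6
tool_pos: [0.4142, 0.3541, 0.3199]
tool_rot: [-180.0, 0.0, 94.9]
force: [0.0, -0.8, -0.4]
grip_width: 0.0696
grasp_force: 0.0
[ 19.2  14.1 -72.7  89.1  13.5  86.8 -48.8]
[345.05281765 195.1819049 ] [ 0.0217549  -0.00761206  0.30693216]
```

View pics/w4.png

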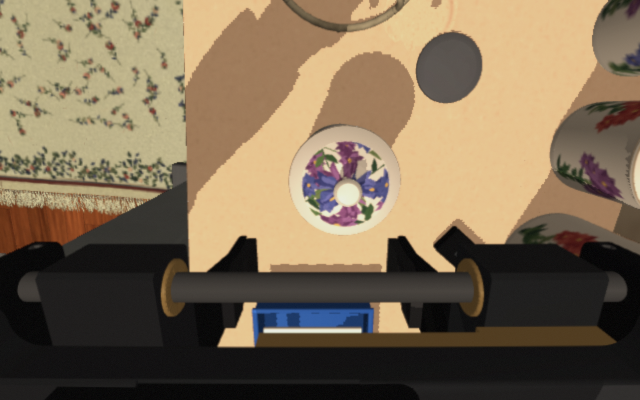

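The wrist view shows the knob at (347.5,192) and the dark burner cap at (449,67); the row of jars is off to the right.

```bash
python3 - <<'E'
from h import *
ci=cams.camera_info("wrist");im=cv2.imread("pics/w4.png")[:,:,::-1].copy()
for z in (.166,.176): print(z,plane(ci,(347.5,192),z))
g=cv2.cvtColor(im,cv2.COLOR_RGB2HSV); m=((g[:,:,1]<60)&(g[:,:,2]>150)).astype(np.uint8); k=np.zeros_like(m);k[176:208,332:364]=m[176:208,332:364]
print(big(k)[1:])
# lid rim by hough
c=cv2.HoughCircles(cv2.cvtColor(im,cv2.COLOR_RGB2GRAY),cv2.HOUGH_GRADIENT,2,200,param1=120,param2=30,minRadius=48,maxRadius=62);print(c)
for z in (.125,.13): print(z,plane(ci,c[0,0,:2],z))
E
```

```text
0.166 [0.43815645 0.35776966 0.166     ]
0.176 [0.43714021 0.36015662 0.176     ]
(array([333, 183,  29,  25, 499], dtype=int32), array([347.15430862, 195.55711423]))
[[[ 63.  149.   60.8]
  [347.  179.   54.2]
  [609.  161.   60.8]]]
0.125 [0.14320021 0.36825585 0.125     ]
0.13 [0.14708615 0.36915153 0.13      ]
```

```bash
python3 -m pendant '[{"tx":0.02,"ty":0.46,"tz":0,"spin":0,"claw":0.2},{"tx":0,"ty":0,"tz":0.7,"spin":0,"claw":0.2},{"tx":0,"ty":0,"tz":0.7,"spin":0,"claw":0.2},{"tx":0,"ty":0,"tz":0,"spin":0,"claw":0.2},{"tx":0,"ty":0,"tz":0,"spin":0,"claw":0.2}]'
python3 - <<'E'
from h import *
ci=cams.camera_info("wrist");im=cams.read_camera("wrist");cv2.imwrite("pics/w5.png",im[:,:,::-1])
o=env.get_obs();print(o['qpos'].round(1))
ci=cams.camera_info("wrist")
p=np.array([.437,.357,.166]);R=cv2.Rodrigues(ci['rvec'])[0];q=R@p+ci['tvec'];print(q[:2]/q[2]*ci['fx']+[ci['cx'],ci['cy']],q)
g=cv2.cvtColor(im,cv2.COLOR_RGB2GRAY)
c=cv2.HoughCircles(g[:330,180:500],cv2.HOUGH_GRADIENT,2,300,param1=120,param2=30,minRadius=58,maxRadius=85);print(c)
for z in (.125,.13): print(z,plane(ci,c[0,0,:2]+[180,0],z))
E
```

```text
time_s: 16.27
tool_pos: [0.4373, 0.358, 0.2513]
tool_rot: [179.9, -0.1, 95.0]
force: [0.2, -0.7, -0.2]
grip_width: 0.0697
grasp_force: 0.0
[ 15.5  19.6 -69.7  92.8  18.6  80.5 -51.2]
[320.78397662 217.61963089] [-0.0007571   0.01060806  0.24326157]
[[[143.  197.   68.2]]]
0.125 [0.43840836 0.36224015 0.125     ]
0.13 [0.43826637 0.36353809 0.13      ]
```

View pics/w5.png

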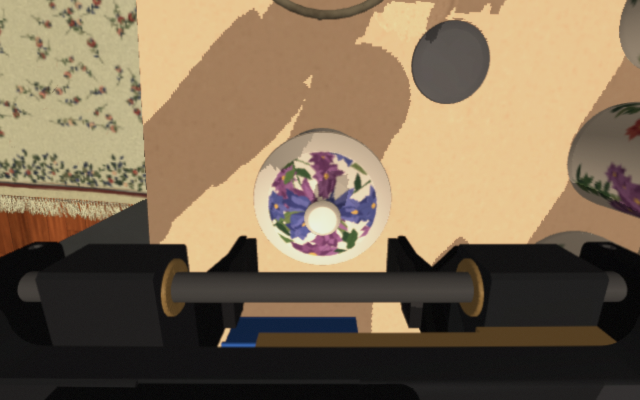

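The knob sits at (322,217), where it was predicted within a pixel or two, and is centred between the fingers. Descending now.

```bash
python3 -m pendant '[{"tx":0,"ty":0.01,"tz":0.5,"spin":0,"claw":0.4},{"tx":0,"ty":0,"tz":0.5,"spin":0,"claw":0.4},{"tx":0,"ty":0,"tz":0.3,"spin":0,"claw":0.4},{"tx":0,"ty":0,"tz":0.17,"spin":0,"claw":0.4},{"tx":0,"ty":0,"tz":0,"spin":0,"claw":0.4},{"tx":0,"ty":0,"tz":0,"spin":0,"claw":0.4}]' 15
```

```text
time_s: 17.08
tool_pos: [0.4378, 0.3579, 0.1774]
tool_rot: [179.9, -0.0, 95.0]
force: [-0.5, 0.2, 0.1]
grip_width: 0.0526
grasp_force: 0.0
```

```bash
python3 -m pendant '[{"tx":0,"ty":0,"tz":0,"spin":0,"claw":1},{"tx":0,"ty":0,"tz":0,"spin":0,"claw":1},{"tx":0,"ty":0,"tz":0,"spin":0,"claw":1},{"tx":0,"ty":0,"tz":0,"spin":0,"claw":1},{"tx":0,"ty":0,"tz":0,"spin":0,"claw":1},{"tx":0,"ty":0,"tz":0,"spin":0,"claw":1},{"tx":0,"ty":0,"tz":0,"spin":0,"claw":1},{"tx":0,"ty":0,"tz":0,"spin":0,"claw":1}]'
```

```text
time_s: 18.08
tool_pos: [0.4375, 0.3574, 0.1766]
tool_rot: [180.0, 0.0, 95.0]
force: [-0.9, 0.2, 0.3]
grip_width: 0.0231
grasp_force: 15.0
```

```bash
python3 -m pendant '[{"tx":0,"ty":0,"tz":-0.1,"spin":0,"claw":1},{"tx":0,"ty":0,"tz":-0.2,"spin":0,"claw":1},{"tx":0,"ty":0,"tz":-0.4,"spin":0,"claw":1},{"tx":0,"ty":0,"tz":-0.4,"spin":0,"claw":1},{"tx":0,"ty":0,"tz":-0.4,"spin":0,"claw":1},{"tx":0,"ty":0,"tz":0,"spin":0,"claw":1},{"tx":0,"ty":0,"tz":0,"spin":0,"claw":1}]' 20
python3 - <<'E'
from h import *
for n in("top","scene"):
    cv2.imwrite(f"pics/{n}2.png",cams.read_camera(n)[:,:,::-1])
a=cv2.imread("pics/scene2.png")[130:330,210:470];b=cv2.imread("pics/top2.png")[150:310,180:440]
W=np.zeros((600,800,3),np.uint8);W[:308,:400]=cv2.resize(a,(400,308));W[:308,400:]=cv2.resize(b,(400,308));w=cv2.resize(cams.read_camera("wrist")[:,:,::-1],(460,288));W[308:596,:460]=w
cv2.imwrite("pics/v2.png",W)
E
```

```text
time_s: 18.95
tool_pos: [0.4374, 0.3571, 0.2512]
tool_rot: [-180.0, 0.0, 95.0]
force: [0.5, 0.5, -2.3]
grip_width: 0.0234
grasp_force: 20.0
```

View pics/v2.png

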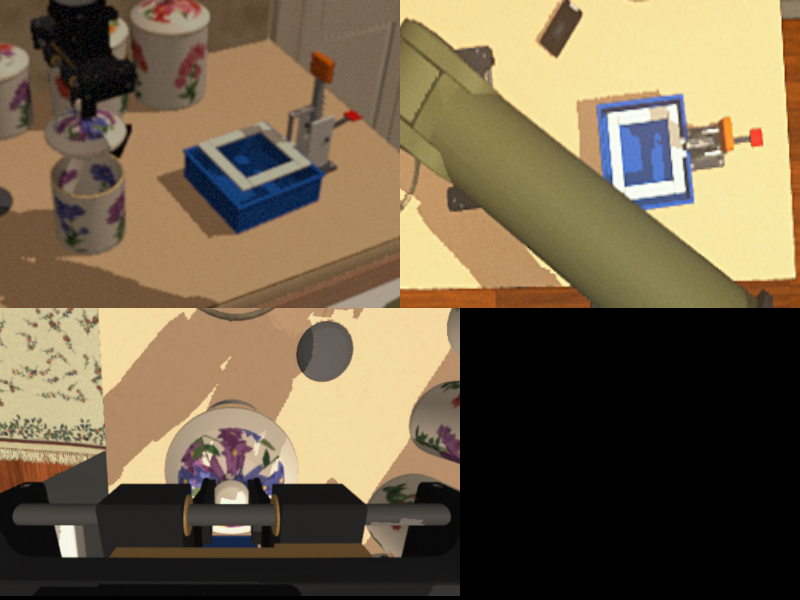

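The lid hangs level in the gripper, the jar hasn't moved, and the tray is above the tub rim. Next I measure the tray centre.

```bash
python3 - <<'E'
from h import *
for n,box in(("top",(308,195,372,265)),("scene",(325,205,415,260))):
    im=cv2.imread(f"pics/{n}2.png")[:,:,::-1].copy();ci=cams.camera_info(n)
    g=cv2.cvtColor(im,cv2.COLOR_RGB2HSV);m=((g[:,:,1]<75)&(g[:,:,2]>90)).astype(np.uint8)
    k=np.zeros_like(m);x0,y0,x1,y1=box;k[y0:y1,x0:x1]=m[y0:y1,x0:x1];k,s,c=big(k);print(n,s,c)
    cn,h=cv2.findContours(k,cv2.RETR_CCOMP,cv2.CHAIN_APPROX_NONE)
    for q in sorted(cn,key=len)[-2:]:
        P=np.array([plane(ci,p[0],.078)[:2] for p in q]).astype(np.float32)*1000
        print(len(q),cv2.minAreaRect(P))
E
```

```text
top [ 314  204   58   50 1300] [343.07307692 228.05769231]
124 ((423.73992919921875, 71.7422103881836), (98.79856872558594, 99.20881652832031), 5.2120280265808105)
248 ((426.16192626953125, 57.730613708496094), (141.0487060546875, 167.49087524414062), 4.484550952911377)
scene [ 329  205   86   49 1321] [381.03633611 229.28463285]
104 ((425.5238037109375, 71.2774658203125), (105.44852447509766, 96.63810729980469), 4.485254287719727)
236 ((422.4286804199219, 44.920623779296875), (141.43995666503906, 245.37403869628906), 5.538134574890137)
```

```bash
python3 -m pendant '[{"tx":-0.3,"ty":0,"tz":0,"spin":0,"claw":1},{"tx":-0.6,"ty":-0.1,"tz":0,"spin":0,"claw":1},{"tx":-0.75,"ty":-0.1,"tz":0,"spin":0,"claw":1},{"tx":-0.75,"ty":-0.1,"tz":0,"spin":0,"claw":1},{"tx":-0.75,"ty":-0.1,"tz":0,"spin":0,"claw":1},{"tx":-0.75,"ty":-0.1,"tz":0,"spin":0,"claw":1},{"tx":-0.75,"ty":-0.1,"tz":0,"spin":0,"claw":1},{"tx":-0.6,"ty":-0.1,"tz":0,"spin":0,"claw":1},{"tx":-0.3,"ty":-0.06,"tz":0,"spin":0,"claw":1},{"tx":-0.12,"ty":0,"tz":0,"spin":0,"claw":1}]'
python3 -m pendant '[{"tx":0,"ty":0,"tz":0,"spin":0,"claw":1},{"tx":0,"ty":0,"tz":0,"spin":0,"claw":1}]'; python3 -c "
from cell import env;print(env.get_obs()['qpos'].round(1))"
```

```text
time_s: 20.35
tool_pos: [0.424, 0.0717, 0.2512]
tool_rot: [-180.0, -0.0, 95.0]
force: [0.1, 1.0, -1.8]
grip_width: 0.0235
grasp_force: 20.0
time_s: 20.6
tool_pos: [0.4242, 0.073, 0.2515]
tool_rot: [-180.0, -0.0, 95.1]
force: [0.2, 0.2, -1.0]
grip_width: 0.0234
grasp_force: 20.0
[ 51.4 -13.2 -55.5 109.4 -11.1  78.3   4. ]
```

```bash
python3 -m pendant '[{"tx":-0.03,"ty":0,"tz":0.3,"spin":0,"claw":1},{"tx":0,"ty":0,"tz":0.5,"spin":0,"claw":1},{"tx":0,"ty":0,"tz":0.5,"spin":0,"claw":1},{"tx":0,"ty":0,"tz":0.4,"spin":0,"claw":1},{"tx":0,"ty":0,"tz":0.3,"spin":0,"claw":1},{"tx":0,"ty":0,"tz":0.1,"spin":0,"claw":1},{"tx":0,"ty":0,"tz":0.1,"spin":0,"claw":1},{"tx":0,"ty":0,"tz":0,"spin":0,"claw":1},{"tx":0,"ty":0,"tz":0,"spin":0,"claw":1}]'
python3 - <<'E'
from h import *
a=cams.read_camera("scene")[:,:,::-1];w=cams.read_camera("wrist")[:,:,::-1]
W=np.zeros((480,800,3),np.uint8);W[:,:400]=cv2.resize(a[130:310,300:450],(400,480));W[:250,400:]=cv2.resize(w,(400,250))
cv2.imwrite("pics/v3.png",W)
E
```

```text
time_s: 21.72
tool_pos: [0.4247, 0.0702, 0.142]
tool_rot: [179.9, 0.0, 95.0]
force: [0.2, -0.5, -0.6]
grip_width: 0.0234
grasp_force: 20.0
```

View pics/v3.png

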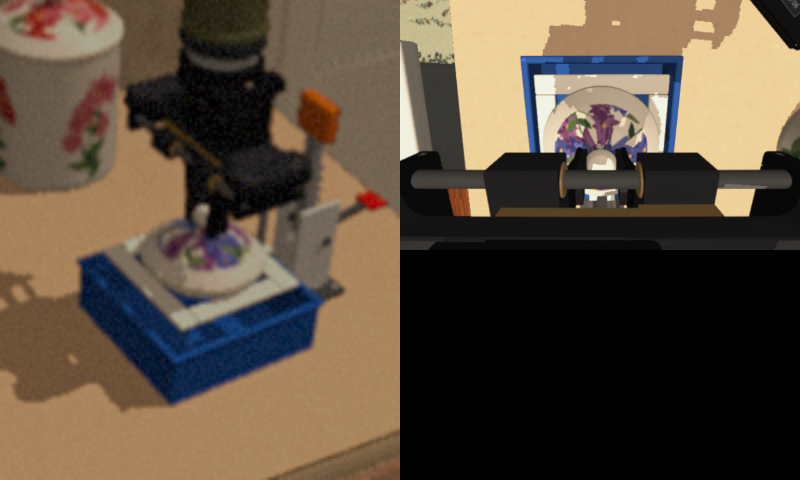

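The lid is centred and level just above the frame, with clearance to the bracket. Lowering slowly.

```bash
python3 -m pendant '[{"tx":0,"ty":0,"tz":0.06,"spin":0,"claw":1},{"tx":0,"ty":0,"tz":0.04,"spin":0,"claw":1},{"tx":0,"ty":0,"tz":0.04,"spin":0,"claw":1},{"tx":0,"ty":0,"tz":0,"spin":0,"claw":1}]'
python3 -m pendant '[{"tx":0,"ty":0,"tz":0.03,"spin":0,"claw":1},{"tx":0,"ty":0,"tz":0,"spin":0,"claw":1},{"tx":0,"ty":0,"tz":0,"spin":0,"claw":1}]'
```

```text
time_s: 22.32
tool_pos: [0.4241, 0.0702, 0.1343]
tool_rot: [-180.0, -0.0, 95.0]
force: [-1.1, -1.1, -2.3]
grip_width: 0.0234
grasp_force: 20.0
time_s: 22.7
tool_pos: [0.4243, 0.0702, 0.1331]
tool_rot: [180.0, 0.0, 95.0]
force: [-0.1, 1.1, -1.9]
grip_width: 0.0231
grasp_force: 20.0
```

```bash
python3 -m pendant '[{"tx":0,"ty":0,"tz":0.02,"spin":0,"claw":1},{"tx":0,"ty":0,"tz":0,"spin":0,"claw":1},{"tx":0,"ty":0,"tz":0,"spin":0,"claw":1}]'
python3 -m pendant '[{"tx":0,"ty":0,"tz":0.02,"spin":0,"claw":1},{"tx":0,"ty":0,"tz":0,"spin":0,"claw":1},{"tx":0,"ty":0,"tz":0,"spin":0,"claw":1}]'
```

```text
time_s: 23.08
tool_pos: [0.4245, 0.0702, 0.1323]
tool_rot: [180.0, 0.0, 95.0]
force: [0.4, -0.2, 1.5]
grip_width: 0.0232
grasp_force: 20.0
time_s: 23.45
tool_pos: [0.4245, 0.0702, 0.1319]
tool_rot: [-180.0, 0.0, 95.0]
force: [-2.5, -0.6, 8.8]
grip_width: 0.0234
grasp_force: 20.0
```

```bash
python3 -m pendant '[{"tx":0,"ty":0,"tz":-0.01,"spin":0,"claw":1},{"tx":0,"ty":0,"tz":0,"spin":0,"claw":0.65},{"tx":0,"ty":0,"tz":0,"spin":0,"claw":0.5},{"tx":0,"ty":0,"tz":0,"spin":0,"claw":0.45},{"tx":0,"ty":0,"tz":0,"spin":0,"claw":0.45},{"tx":0,"ty":0,"tz":-0.2,"spin":0,"claw":0.45},{"tx":0,"ty":0,"tz":-0.4,"spin":0,"claw":0.45},{"tx":0,"ty":0,"tz":-1,"spin":0,"claw":0.45},{"tx":0,"ty":0,"tz":-0.7,"spin":0,"claw":0.45},{"tx":0,"ty":0,"tz":0,"spin":0,"claw":0.45}]' 10
python3 - <<'E'
from h import *
ci=cams.camera_info("wrist");im=cams.read_camera("wrist");cv2.imwrite("pics/w6.png",im[:,:,::-1])
g=cv2.cvtColor(im,cv2.COLOR_RGB2HSV)
print(env.get_obs()['qpos'].round(1))
K=lambda p:(lambda q:(q[:2]/q[2]*ci['fx']+[ci['cx'],ci['cy']]).round(1))(cv2.Rodrigues(ci['rvec'])[0]@np.array(p)+ci['tvec'])
print("pred rim centre",K([.4245,.0712,.082]),"knob top",K([.4245,.0712,.131]))
c=cv2.HoughCircles(cv2.cvtColor(im,cv2.COLOR_RGB2GRAY)[:330,180:480],cv2.HOUGH_GRADIENT,2,300,param1=120,param2=25,minRadius=50,maxRadius=100);print(c)
if c is not None: print(plane(ci,c[0,0,:2]+[180,0],.082))
# tub far corners: blue mask bbox
m,s,cc=big(mask(im,(100,120,40),(130,255,255),(0,0,640,330)));print(s)
rs=[]
E
```

```text
time_s: 24.7
tool_pos: [0.4262, 0.0705, 0.2497]
tool_rot: [179.7, 0.1, 95.0]
force: [0.4, -0.8, 0.2]
grip_width: 0.0479
grasp_force: 0.0
[ 52.2 -13.3 -56.  109.8 -11.2  77.8   4.3]
pred rim centre [319.1 189. ] knob top [318.9 202.6]
[[[147.  201.   74.6]]]
[0.43338665 0.0596744  0.082     ]
[ 232   97  176  162 6535]
```

```bash
python3 - <<'E'
from h import *
ci=cams.camera_info("wrist");im=cv2.imread("pics/w6.png")[:,:,::-1].copy()
g=cv2.cvtColor(im,cv2.COLOR_RGB2HSV)
s=g[185:225:3,295:350:3,1];print(s)
m=mask(im,(132,40,60),(172,255,255),(240,110,400,270));ys,xs=np.nonzero(m);print("purple",len(xs),xs.min(),xs.max(),ys.min(),ys.max(),xs.mean(),ys.mean())
for r in (20,15,12):
    c=cv2.HoughCircles(cv2.cvtColor(im,cv2.COLOR_RGB2GRAY)[170:240,280:360],cv2.HOUGH_GRADIENT,1,100,param1=100,param2=8,minRadius=r-4,maxRadius=r+2);print(r,None if c is None else c+[280,170,0])
E
```

```text
[[ 81  83  90  90  94  97  78  61  55  50  74  42  31  76  79  78  19  45
   48]
 [ 81  80  80  81  85  51  62  62  63  63  59  59  81  85  91  79  80  78
   30]
 [105  98  91  81  41  62  62  57  55  61  63  63  49 105  94  82  83  80
   82]
 [ 83  83  93  52  63  54  30  28  28  28  36  63  61  97  99  86  83  74
   86]
 [ 57  14  67  54  59  29  28  26  25  27  28  38  63  58 105  95  43 152
   95]
 [ 94  94  88  61  38  27  27  24  24  26  26  29  62  24  96 105  99  83
   93]
 [ 95  86  80  59  29  24  23  24  24  24  26  27  60  49  75  70  78  80
   83]
 [ 93  81  73  69  32  20  21  21  23  24  25  26  62  65  77  29  28  22
   67]
 [ 83  98  84  31  51  18  18  19  22  24  24  37  61  95  62  60  33  34
   36]
 [ 94  90  93  92  39  47  18  20  21  22  33  61  51  82  61  56  38  62
   35]
 [ 83  80  90  92  12  20  35  53  51  59  64 109  41  49  87  63  61 108
   60]
 [ 80  74  82  47  17  18  46 109 115  97 111 112 106  44  74  96 110 107
   61]
 [ 25  23  40  24  24  40 103 109 111 100 100 103 103  86  67 104 111 110
   63]
 [ 45  26  24  50  61  50  95 107 116 113 103 106  83  33  43  69 109  79
   63]]
purple 1591 276 364 146 235 313.6291640477687 188.7385292269013
20 [[[313.5        205.5         21.39999962]]]
15 [[[318.5 203.5  13. ]]]
12 [[[318.5        203.5         12.19999981]]]
```

```bash
python3 -m pendant '[{"tx":0,"ty":0,"tz":-0.7,"spin":0,"claw":1},{"tx":0,"ty":0,"tz":0,"spin":0,"claw":1},{"tx":-0.6,"ty":0,"tz":0,"spin":0,"claw":1},{"tx":-0.75,"ty":0,"tz":0,"spin":0,"claw":1},{"tx":-0.75,"ty":0,"tz":0,"spin":0,"claw":1},{"tx":-0.75,"ty":0,"tz":0,"spin":0,"claw":1},{"tx":-0.75,"ty":0,"tz":0,"spin":0,"claw":1},{"tx":-0.69,"ty":0,"tz":0,"spin":0,"claw":1},{"tx":0,"ty":0,"tz":0,"spin":0,"claw":1},{"tx":0,"ty":0,"tz":0,"spin":0,"claw":1}]' 10
python3 - <<'E'
from h import *
o=env.get_obs();print(o['tool_pos'],o['qpos'].round(1))
ci=cams.camera_info("wrist");im=cams.read_camera("wrist");cv2.imwrite("pics/w7.png",im[:,:,::-1])
m,s,c=big(mask(im,(0,170,120),(4,255,255),(100,50,540,330)));print(s,c,plane(ci,c,.083))
E
```

```text
time_s: 26.0
tool_pos: [0.4424, -0.1424, 0.2804]
tool_rot: [-179.9, -0.1, 95.0]
force: [0.4, 0.6, 0.4]
grip_width: 0.0004
grasp_force: 0.0
[ 0.44244917 -0.14238148  0.28042349] [ 59.2  -5.  -41.5 103.2  -3.4  80.7  23.4]
[311 174  25  21 514] [323.20817121 183.90272374] [ 0.4437152  -0.14218217  0.083     ]
```

```bash
python3 -m pendant '[{"tx":-0.02,"ty":0.02,"tz":0.7,"spin":0,"claw":1},{"tx":0,"ty":0,"tz":0.8,"spin":0,"claw":1},{"tx":0,"ty":0,"tz":0.8,"spin":0,"claw":1},{"tx":0,"ty":0,"tz":0.6,"spin":0,"claw":1},{"tx":0,"ty":0,"tz":0.4,"spin":0,"claw":1},{"tx":0,"ty":0,"tz":0.1,"spin":0,"claw":1},{"tx":0,"ty":0,"tz":0,"spin":0,"claw":1},{"tx":0,"ty":0,"tz":0,"spin":0,"claw":1}]'
```

```text
time_s: 27.05
tool_pos: [0.4447, -0.1444, 0.1126]
tool_rot: [179.9, 0.1, 95.0]
force: [0.2, 0.8, 0.2]
grip_width: 0.0006
grasp_force: 0.0
```

```bash
python3 -m pendant '[{"tx":0,"ty":0,"tz":0.06,"spin":0,"claw":1},{"tx":0,"ty":0,"tz":0.06,"spin":0,"claw":1},{"tx":0,"ty":0,"tz":0.06,"spin":0,"claw":1},{"tx":0,"ty":0,"tz":0.06,"spin":0,"claw":1},{"tx":0,"ty":0,"tz":0.06,"spin":0,"claw":1},{"tx":0,"ty":0,"tz":0.06,"spin":0,"claw":1},{"tx":0,"ty":0,"tz":0.04,"spin":0,"claw":1},{"tx":0,"ty":0,"tz":0,"spin":0,"claw":1}]'
```

```text
time_s: 28.05
tool_pos: [0.4441, -0.1444, 0.0914]
tool_rot: [180.0, -0.0, 95.0]
force: [0.0, -2.1, 2.5]
grip_width: 0.0003
grasp_force: 1.1
```

```bash
python3 -m pendant '[{"tx":0,"ty":0,"tz":0.03,"spin":0,"claw":1},{"tx":0,"ty":0,"tz":0.03,"spin":0,"claw":1},{"tx":0,"ty":0,"tz":0,"spin":0,"claw":1}]'
python3 - <<'E'
from h import *
ci=cams.camera_info("scene");im=cams.read_camera("scene");m,s,c=big(mask(im,(6,150,120),(18,255,255),(380,140,460,240)));print(s,c)
E
```

```text
time_s: 28.42
tool_pos: [0.444, -0.1442, 0.0885]
tool_rot: [180.0, -0.0, 95.0]
force: [0.0, -1.1, 2.5]
grip_width: 0.0007
grasp_force: 1.3
[416 168  11  12  49] [421.71428571 171.97959184]
```

```bash
python3 -m pendant '[{"tx":0,"ty":0,"tz":0.02,"spin":0,"claw":1},{"tx":0,"ty":0,"tz":0,"spin":0,"claw":1},{"tx":0,"ty":0,"tz":0,"spin":0,"claw":1},{"tx":0,"ty":0,"tz":0,"spin":0,"claw":1}]'
cat > g.py <<'E'
from h import *
im=cams.read_camera("scene");m,s,c=big(mask(im,(6,150,120),(18,255,255),(380,140,460,240)));print(s,c)
E
python3 g.py
```

```text
time_s: 28.98
tool_pos: [0.4441, -0.1443, 0.0879]
tool_rot: [180.0, 0.0, 95.0]
force: [-0.2, -0.5, 4.8]
grip_width: 0.0005
grasp_force: 2.7
[415 176  11  16  57] [420.68421053 181.40350877]
```

```bash
python3 -m pendant '[{"tx":0,"ty":0,"tz":0,"spin":0,"claw":1},{"tx":0,"ty":0,"tz":0,"spin":0,"claw":1},{"tx":0,"ty":0,"tz":0,"spin":0,"claw":1},{"tx":0,"ty":0,"tz":0,"spin":0,"claw":1},{"tx":0,"ty":0,"tz":0,"spin":0,"claw":1},{"tx":0,"ty":0,"tz":0,"spin":0,"claw":1},{"tx":0,"ty":0,"tz":0,"spin":0,"claw":1},{"tx":0,"ty":0,"tz":0,"spin":0,"claw":1}]'; python3 g.py
python3 -m pendant '[{"tx":0,"ty":0,"tz":0,"spin":0,"claw":1},{"tx":0,"ty":0,"tz":0,"spin":0,"claw":1},{"tx":0,"ty":0,"tz":0,"spin":0,"claw":1},{"tx":0,"ty":0,"tz":0,"spin":0,"claw":1},{"tx":0,"ty":0,"tz":0,"spin":0,"claw":1},{"tx":0,"ty":0,"tz":0,"spin":0,"claw":1},{"tx":0,"ty":0,"tz":0,"spin":0,"claw":1},{"tx":0,"ty":0,"tz":0,"spin":0,"claw":1}]'; python3 g.py
```

```text
time_s: 30.02
tool_pos: [0.4441, -0.1443, 0.0879]
tool_rot: [180.0, 0.0, 95.0]
force: [-0.6, -0.8, 5.1]
grip_width: 0.0006
grasp_force: 2.7
[414 184  11  20  60] [419.76666667 190.93333333]
time_s: 31.08
tool_pos: [0.4441, -0.1443, 0.0879]
tool_rot: [180.0, 0.0, 95.0]
force: [-0.9, -0.8, 5.3]
grip_width: 0.0006
grasp_force: 2.7
[410 183  15  11  53] [418.01886792 188.09433962]
```

```bash
python3 -m pendant '[{"tx":0,"ty":0,"tz":0,"spin":0,"claw":1},{"tx":0,"ty":0,"tz":0,"spin":0,"claw":1},{"tx":0,"ty":0,"tz":0,"spin":0,"claw":1},{"tx":0,"ty":0,"tz":0,"spin":0,"claw":1},{"tx":0,"ty":0,"tz":-0.1,"spin":0,"claw":1},{"tx":0,"ty":0,"tz":-0.1,"spin":0,"claw":1},{"tx":0,"ty":0,"tz":-0.2,"spin":0,"claw":1},{"tx":0,"ty":0,"tz":-0.5,"spin":0,"claw":1},{"tx":0,"ty":0,"tz":-1,"spin":0,"claw":1},{"tx":0,"ty":0,"tz":-1,"spin":0,"claw":1}]'
python3 -m pendant '[{"tx":-0.8,"ty":0,"tz":-0.5,"spin":0,"claw":1},{"tx":-1,"ty":0,"tz":0,"spin":0,"claw":1},{"tx":-1,"ty":0,"tz":0,"spin":0,"claw":1},{"tx":-1,"ty":0,"tz":0,"spin":0,"claw":1},{"tx":0,"ty":0,"tz":0,"spin":0,"claw":1},{"tx":0,"ty":0,"tz":0,"spin":0,"claw":1}]'
python3 g.py; python3 - <<'E'
from h import *
I={n:cams.read_camera(n) for n in("scene","top")};C={n:cams.camera_info(n) for n in I}
for n in I: cv2.imwrite(f"pics/{n}9.png",I[n][:,:,::-1])
box={"scene":(310,170,460,290),"top":(300,190,430,270)}
for nm,lo,hi in [("orange",(6,150,120),(18,255,255)),("red",(0,170,120),(4,255,255))]:
    rs=[]
    for n in I:
        try: m,s,c=big(mask(I[n],lo,hi,box[n]));print(nm,n,s,c.round(1));rs.append(ray(C[n],c))
        except Exception as e: print(n,e)
    if len(rs)>1: print(tri(rs))
K=lambda ci,p:cv2.projectPoints(np.array([p],float),ci['rvec'],ci['tvec'],np.array([[ci['fx'],0,ci['cx']],[0,ci['fy'],ci['cy']],[0,0,1]]),np.array([ci['k1'],0,0,0,0.]))[0].ravel().round(1)
for n in I:
    print(n,"pred knob",K(C[n],[.4245,.0712,.062]))
    m=mask(I[n],(132,40,40),(172,255,255),(310,195,420,275));ys,xs=np.nonzero(m);print("purple",len(xs),xs.mean(),ys.mean(),"pred dome",K(C[n],[.4245,.0712,.045]))
E
```

```text
time_s: 32.38
tool_pos: [0.4433, -0.144, 0.234]
tool_rot: [-179.9, -0.0, 95.0]
force: [0.7, -1.0, 0.1]
grip_width: 0.0006
grasp_force: 0.0
time_s: 33.12
tool_pos: [0.4604, -0.3326, 0.2574]
tool_rot: [-180.0, -0.1, 95.0]
force: [0.8, 0.4, -0.4]
grip_width: 0.0005
grasp_force: 0.0
[410 183  15  21  74] [418.10810811 189.09459459]
orange scene [410 183  15  20  78] [418.1 188.9]
orange top [383 213   9  18  99] [387.4 221.3]
(array([ 0.43438133, -0.05588814,  0.15940478]), [np.float64(0.002643857727715069), np.float64(0.002643857727715164)])
red scene [439 205   6   3  12] [441.2 206. ]
red top [408 217   8   9  55] [411.4 221.2]
(array([ 0.44112132, -0.14942615,  0.07470885]), [np.float64(0.003720793262994642), np.float64(0.003720793262994644)])
scene pred knob [373.5 233.5]
purple 196 372.1938775510204 242.08163265306123 pred dome [373.  238.6]
top pred knob [339.1 229.1]
purple 149 338.5771812080537 229.36241610738256 pred dome [338.6 229.6]
```

```bash
python3 -m pendant '[{"tx":-1,"ty":0,"tz":0,"spin":0,"claw":1},{"tx":-1,"ty":-0.5,"tz":0,"spin":0,"claw":1},{"tx":-1,"ty":-0.5,"tz":0,"spin":0,"claw":1},{"tx":-1,"ty":-0.5,"tz":0,"spin":0,"claw":1},{"tx":-0.6,"ty":-0.8,"tz":0,"spin":0,"claw":1},{"tx":0,"ty":0,"tz":0,"spin":0,"claw":1},{"tx":0,"ty":0,"tz":0,"spin":0,"claw":1}]'
python3 - <<'E'
from h import *
for n,v in (("scene",60),("scene",120),("top",60)):
    im=cams.read_camera(n);ci=cams.camera_info(n);m,s,c=big(mask(im,(0,140,v),(5,255,255),(395,195,455,240)));print(n,v,s,c)
    if n=="scene":rs=[ray(ci,c)]
print(tri(rs+[ray(ci,c)]))
E
```

```text
time_s: 34.15
tool_pos: [0.3668, -0.5715, 0.2579]
tool_rot: [179.9, -0.0, 95.0]
force: [-0.0, -0.1, -0.8]
grip_width: 0.0002
grasp_force: 0.0
scene 60 [436 202   8   7  36] [439.25       205.16666667]Traceback (most recent call last):
  File "<stdin>", line 3, in <module>
  File "h.py", line 17, in big
    n,l,s,c=cv2.connectedComponentsWithStats(m); i=1+np.argmax(s[1:,4]); return (l==i).astype(np.uint8),s[i],c[i]
                                                     ~~~~~~~~~^^^^^^^^^
    return _wrapfunc(a, 'argmax', axis=axis, out=out, **kwds)
    return bound(*args, **kwds)
ValueError: attempt to get argmax of an empty sequence
```

```bash
python3 - <<'E'
from h import *
I={"start":cv2.imread("pics/scene0.png")[:,:,::-1].copy(),"now":cams.read_camera("scene")}
T={"start":cv2.imread("pics/top0.png")[:,:,::-1].copy(),"now":cams.read_camera("top")}
cs,ct=cams.camera_info("scene"),cams.camera_info("top")
for k in I:
    a=big(mask(I[k],(0,140,60),(5,255,255),(395,195,455,240)));b=big(mask(T[k],(0,140,60),(5,255,255),(395,195,455,240)))
    print(k,a[1],a[2],b[1],b[2],tri([ray(cs,a[2]),ray(ct,b[2])]))
E
```

```text
start [434 201  11   7  43] [438.41860465 204.44186047] [407 217   9   9  64] [411.0625   220.921875] (array([ 0.44316909, -0.14418091,  0.08028755]), [np.float64(0.0005560939706350012), np.float64(0.0005560939706349237)])
now [434 202  11   7  40] [438.85  204.875] [408 217   8   9  58] [411.29310345 221.17241379] (array([ 0.44249207, -0.1453047 ,  0.07894265]), [np.float64(0.0006355147100175612), np.float64(0.0006355147100175512)])
```

```bash
python3 -c "
from cell import env;print(env.sign_off())"
```

```text
the job is handed in; nothing more can be done
None
```

I handed the job in at about 34 s. By my camera checks the tray is fully down with the lid knob up about 1 mm off its middle, and the pad is back within about 1 mm of its start height. `sign_off` returned no verdict, so the result is unconfirmed.

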